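Move a measuring-head carrier from its parking slide to the gauge

TASK

The measuring head's carrier plate is parked in the narrow parking slide: press the button on that slide's end stop so that the catch lets go and the plate springs loose, and draw the plate out. Then set it down on the flat apron in front of the empty slide on the gauge's broad base, same way round, and push it gently along the dovetail, by feel, until the gauge's catch clicks and holds it; let go and leave it there. Do not force anything, and leave the rest of the bench as it is.

Things in the scene. Friction and masses are not known exactly. Their poses are not given: they have to be found in the camera images.
- plate_grip (a point): Centre of the grip block of the loose carrier plate (0.35 to 0.6 kg). Grey block 32 mm (x) by 30 mm (y, grasp across this) by 46 mm high, on an aluminium plate 84 x 60 x 8 mm. x axis towards the plate's leading end, z up. This point is 43 mm above the foot's underside, 23 mm above the plate's top. The plate reaches 54 mm ahead of this point (+x) and 30 mm behind it.
- plate: The carrier as a whole; origin on the foot's underside, 43 mm below plate_grip and 5 mm ahead. Dovetail foot 12 mm high, 42 mm wide at its bottom, x from -35 to 21 mm. Ahead of it the plate overhangs, with a window closed by a 10 mm bar at the leading end, where the catch engages. A 16 mm cylinder sticks 24 mm out of the block's rear (-x), a thin probe out of its front, 9 mm above plate_grip.
- park: Parking slide where the plate starts, latched: a bare narrow steel bar 236 x 80 x 20 mm. Origin on the centre line at table level, x axis inwards along the slide, z up. Channel as the gauge's, mouth at x = -28 mm; end stop's face at x = 55 mm. plate_grip starts at x = -1, z = 63 mm. Once plate_grip is back at x = -58 mm or less, the foot is out of the channel and the plate can be lifted.
- park_button (a point): Centre of the top of the black press button (22 x 26 mm, top 72 mm above the table) on the parking slide's end stop, 77 mm inwards of the slide's origin. Press straight down 7 mm: 1.6 to 4.4 N of spring, plus up to 1 N friction. While it is held down a spring pin (5 to 3 N) pushes the plate 10 mm out along -x; it then stays free when the button is let go.
- park_catch (a joint): Parking slide's catch, m: 0 up (catching), 0.007 with the button fully pressed; lets the plate go at about 0.005.
- gauge: The gauge, where the plate must go: broad light-grey cast base 310 x 150 x 20 mm (x from -120 to 190 mm), with a bearing on an upright arbor 98 mm high at x = 158 mm. Origin on the slide's centre line at table level, x axis inwards along the slide, z up. Flat apron, 20 mm above the table, from x = -120 mm to the mouth at x = -28 mm; then the dovetail channel, its floor level with the apron.
- gauge_mouth (a point): Middle of the mouth of the gauge's channel, on its floor; axes as the gauge's. Rails 11 mm high; channel 46 mm wide at the floor, 36 mm at the lips, 1 mm play each side of the foot, about 1.5 mm upwards. Flared lead-in walls, 9 mm high, narrow from 63 mm at 22 mm before the mouth to 43 mm at the mouth.
- gauge_catch (a joint): Gauge's catch, m: 0 up, 0.005 to 0.007 while the plate's bar rides over it (from about 24 mm before home, 1 to 4 N of push), back to 0 at the click, 2 mm before the solid stop; over 16 N of push means the stop. Its end stop (60 x 40 mm, 56 high) is clamped anywhere in a 30 mm range, not measured: home has plate_grip between x = -1 and 29 mm in the gauge's frame.
- gauge_ejector (a joint): Spring pin in the gauge's stop face, m: 0.012 out (free), 0 pushed flush. The plate meets it 10 mm before home and pushes it in (3 to 6 N); about 0.002 with the plate home and held by the catch.
- ring: Bystander: steel bearing ring, 52 mm across, 16 mm high, between the slides.
- small_ring: Bystander: steel ring, 34 mm across, 12 mm high, between the slides.
- pen: Bystander: orange marker pen, 140 mm long, 12 mm thick.
- wrench: Bystander: wrench lying on the bench to the left.
- driver: Bystander: screwdriver lying on the bench to the right.
- oiler: Bystander: white oil bottle, 48 mm across, 120 mm high, on the left.
- master: Bystander: upright steel setting cylinder, 44 mm across, 50 mm high, on the right.
Things that resemble listed ones, but are neither listed nor needed, are in the scene too. Leave any orange or yellow look-alike of the plate alone.

How it is judged (in metres and radians):
On the way, in this order (a step that is already met when the one before it is completed fails the run):
1. the parking slide's catch is pressed down and the plate springs loose (at least 5 mm back from home) (x of plate_grip in the frame of park below -0.006 m and horizontal distance between plate_grip and park below 0.06 m and value of joint park_catch above 0.003 m).
2. the plate is drawn out of the parking slide and carried clear of it (horizontal distance between plate_grip and park above 0.12 m), for 0.1 s.
3. the plate is slid along the gauge's dovetail and rides down the catch (y of plate_grip in the frame of gauge between -0.004 and 0.004 m and z of plate_grip in the frame of gauge between 0.059 and 0.067 m and angle between the x axis of plate_grip and the x axis of gauge, either way round below 0.06 rad and value of joint gauge_catch above 0.003 m).
At the end, for the whole second after the job is handed in: Plate at rest, released, in the gauge's dovetail: leading end inwards, square within 0.06 rad, within 4 mm of centre line and height, pushed home on the stop (gauge's ejector pin in, under 5 mm; plate_grip beyond x = -8 mm); gauge's catch clicked back up and parking catch up (both under 1.5 mm) (y of plate_grip in the frame of gauge between -0.004 and 0.004 m and z of plate_grip in the frame of gauge between 0.059 and 0.067 m and angle between the x axis of plate_grip and the x axis of gauge, either way round below 0.06 rad and x of plate_grip in the frame of gauge above -0.008 m and value of joint gauge_ejector below 0.005 m and value of joint each of gauge_catch, park_catch below 0.0015 m and linear speed of plate below 0.01 m/s); the robot touches nothing.
It fails at once if the plate is forced along the gauge's dovetail: more than 50 N of contact between them with the foot in the channel (contact force between plate and gauge above 50 N and x of plate_grip in the frame of gauge above -0.045 m and horizontal distance between plate_grip and gauge below 0.06 m).
It fails at once if the plate is slammed down on the gauge (over 150 N) (contact force between plate and gauge above 150 N).
It fails at once if the plate is wrenched in the parking slide: more than 60 N between them (contact force between plate and park above 60 N).
It fails at once if the robot presses on the gauge, the parking slide or its button with more than 40 N (contact force between the arm and park above 40 N or contact force between the arm and gauge above 40 N).
It fails at once if a bystander is moved by more than 30 mm (distance of any of ring, small_ring, pen, wrench, driver, oiler, master from where it was at the start of the episode above 0.03 m).
It also fails if it takes over 72 s, if anything falls off the work surface, if the arm or the gripper's body presses on something with over 40 N, if the wrist force passes 120 N, or if a joint passes its speed limit or range.

ROBOT

A 7-joint arm with a two-finger parallel gripper is mounted at the origin on the work surface. World frame = base frame: x ahead of the robot, y to its left, z up, the work surface at z = 0. Lengths are in m, angles in degrees, forces in N, time in s.
With the tool pointing down it reaches from about 0.35 to 0.9 m from the base axis. Payload 8.1 kg.
Tool frame: the origin (TCP) lies midway between the tips of the shut fingers; the grasp point (between the pads) lies 19 mm behind it (bot.grasp_offset is the distance from the TCP to the grasp point, in m); z points along the fingers, y is the direction in which the jaws open and shut (so a half turn about z gives the same grasp; the last joint's range is limited). The gripper opens to 85 mm and grips with 20 to 120 N. Pads are 22 mm wide; open, the fingers measure 114 mm over their backs; the gripper's body (76 mm by 85 mm) begins 54 mm behind the grasp point. The pads swing forward as they close: fully open they stand 13 mm farther back than shut.
Start: joints at [-75.378, 24.895, 1.432, 90.138, -0.665, 64.973, -4.303], TCP at [0.219, 0.585, 0.231] pointing down, gripper open.
Joint ranges: [-149.89, 149.89], [-25.12, 119.58], [-72.63, 75.52], [4.76, 147.25], [-75.54, 255.54], [6.69, 114.76], [-157.13, 157.13]. Speed limits (degrees/s): [127.2, 127.2, 172.46, 172.46, 180, 180, 180].

INTERFACE

Orientations are given as [roll, pitch, yaw] about the fixed x, y, z axes, in that order (R = Rz(yaw) Ry(pitch) Rx(roll)).
In Python, from plant import bot gives the robot as it stands.
- The arm moves only by the tool play_rows, never from a script. Its argument "moves" is a list of rows, each a list of 2 entries, a list of its own where there are three numbers: the shift along the world's x, y, z in cm, then the turn, a rotation vector about the world's x, y, z in degrees. A call has 1 to 20 rows; each row shifts and turns the commanded pose from where the row before left it; what a row does not reach is not made up. A row lasts 1/8 s, in which the tool goes at most 62.5 mm and 10.7 degrees, less where a joint would pass 70% of its speed; a pose out of reach is approached as far as the arm can. A call with a gripper value outside its range is refused whole. "jaw" is the closure in counts, from 0 (fully open) to 255 (shut), set as the call begins (left out, the last holds). The fingers move at their own pace and stop on an object; "squeeze" is the grip in N (left out, the last holds). Time passes only in rows, so rows that do not move let the fingers close. It gives the time, the measured TCP pose, the force and the opening at its end, in the units of the state.
- bot.state(): the state, without advancing time (a new reading comes with each control period).
- bot.read_camera(name): name is "side" or "top"; returns a dict with "img" (480x640x3 uint8, red, green, blue), "intrinsics" (3x3 intrinsics, pixels), "k1" (the pictures are not rectified: a ray, as slopes to the right and down, at radius r is drawn at 1 + k1 r^2 times it, then the intrinsics apply), "world_to_cam" (4x4, takes a point from world to camera coordinates). Camera axes: x right, y up, looking along -z (the intrinsics and any distortion apply to the point x, -y, -z); pixel columns grow to the right and rows downward; lengths in m; the calibration is good to about 2 mm. A picture is of the moment at which its call begins. There is no depth.
- bot.hand_in(): hands the job in, once; it reports no verdict.
The state is a dict: "time_s": time; "joint_positions": joint angles; "qd": joint speeds; "joint_torque": joint torques, N m; "tool_pos": TCP position; "orientation": TCP orientation; "contact_force": force on the tool from outside, world axes, zero at the start; "torque": the same for the moment, N m; "grip_width": opening from 0.0 (shut) to 1.0 (fully open).
Only numpy, scipy, OpenCV 4.12 (cv2) and the standard library are available. Lean on these libraries where they do the work, as an engineer would, in place of code of your own. Each camera call takes 0.05 s, during which the arm holds its last target. There are 200 camera calls.

## Working session

There is one attempt and no reset: what is moved stays moved. The work goes in short steps, Python scripts to look and compute and a tool call to move; the robot and the scene stay as the last step left them, time stands still between calls to the robot, and variables do not carry over. Pictures are saved under pics/ and viewed, about 8 in all and at most 12, crops included, and the job is handed in when it is done.

Besides the shell and the picture viewer there is one more tool, called as name(argument=value, ...) on one line, values as JSON. play_rows: Moves the arm, as the interface text tells. Its arguments: {"type":"object","properties":{"moves":{"type":"array","items":{"type":"array"}},"jaw":{"type":"number"},"squeeze":{"type":"number"}},"required":["moves"]}

```bash
ls; mkdir -p pics; python3 - <<'E'
from plant import bot
import cv2
print(bot.state(), bot.grasp_offset)
for n in("top","side"):
    c=bot.read_camera(n); cv2.imwrite(f"pics/{n}0.png",c["img"][:,:,::-1]); print(n,c["intrinsics"],c["k1"],c["world_to_cam"])
E
```

```text
pics
{'time_s': 0.0, 'joint_positions': array([-75.37769005,  24.93371788,   1.4302252 ,  90.18941326,
        -0.66509145,  64.97428122,  -4.30079527]), 'qd': array([ 0.04224634, -0.10706289,  0.04086578,  0.01564402, -0.03766091,
       -0.01742665,  0.07824209]), 'joint_torque': array([ 1.43835161e-03, -6.70481730e+01,  1.02577474e+00, -3.16200185e+01,
        1.56417821e-02,  1.25963922e-02,  1.56370345e-05]), 'tool_pos': array([0.21875396, 0.5849191 , 0.23055339]), 'orientation': array([-1.79911200e+02,  7.35728585e-03,  1.59497632e+02]), 'contact_force': array([-0.12163802,  0.40677969, -0.20280181]), 'torque': array([ 0.03563096,  0.03308826, -0.01920023]), 'grip_width': 0.9977558090650298} 0.0187
top [[505.5414187    0.         325.19057878]
 [  0.         505.5414187  241.11986051]
 [  0.           0.           1.        ]] 0.03976566742905424 [[ 1.05103020e-02 -9.99944739e-01 -2.28096548e-04  6.74218176e-03]
 [ 9.98171846e-01  1.04780892e-02  5.95245789e-02 -5.52903808e-01]
 [-5.95188995e-02 -8.53300853e-04  9.98226814e-01 -1.42223512e+00]
 [ 0.00000000e+00  0.00000000e+00  0.00000000e+00  1.00000000e+00]]
side [[548.13736812   0.         313.47454062]
 [  0.         548.13736812 237.05152659]
 [  0.           0.           1.        ]] 0.014843638310111899 [[ 0.95547079 -0.29478908  0.01322749 -0.52689246]
 [ 0.18177554  0.62329841  0.76056344 -0.1669205 ]
 [-0.23245047 -0.72429172  0.64912887 -1.14492076]
 [ 0.          0.          0.          1.        ]]
```

View pics/top0.png

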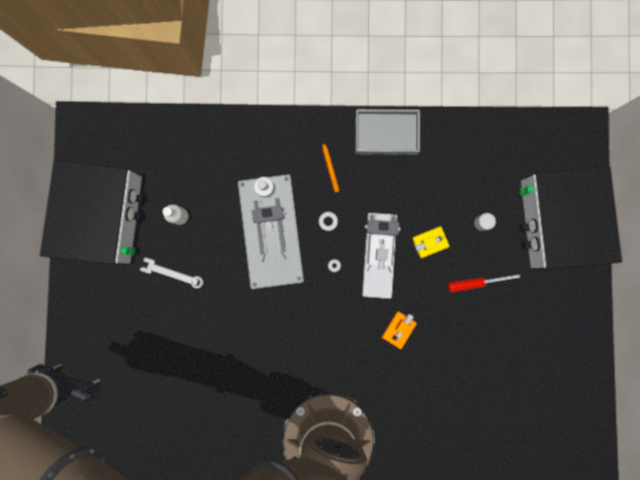

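View pics/side0.png

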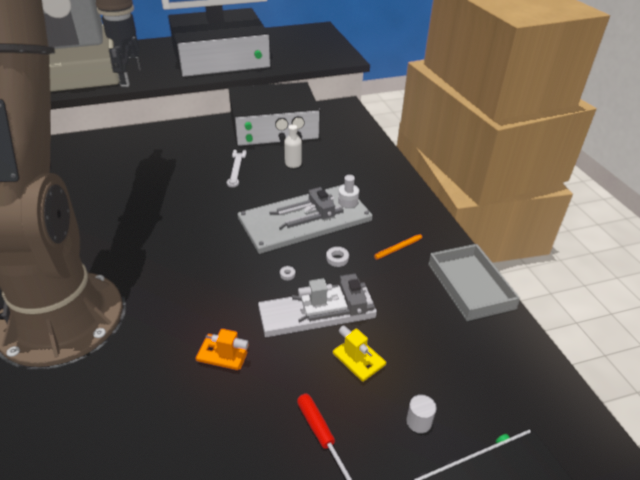

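The top view shows the gauge base with corners about (239,182), (290,176), (302,283), (251,288). The parking bar runs from (381,213) to (378,298), with the plate on it. The side view agrees: both slides point away from the robot.

```bash
cat > h.py <<'E'
import numpy as np, cv2
from plant import bot
def ray(c,uv):
    uv=np.atleast_2d(np.asarray(uv,float)); K=c["intrinsics"]
    d=np.c_[(uv[:,0]-K[0,2])/K[0,0],(uv[:,1]-K[1,2])/K[1,1]]
    s=d.copy()
    for _ in range(15): s=d/(1+c["k1"]*(s**2).sum(1,keepdims=True))
    R=c["world_to_cam"][:3,:3];t=c["world_to_cam"][:3,3]
    return -R.T@t,np.c_[s[:,0],-s[:,1],-np.ones(len(s))]@R
def onto(c,uv,z):
    o,d=ray(c,uv); return o+d*((z-o[2])/d[:,2])[:,None]
def proj(c,p):
    q=np.atleast_2d(p)@c["world_to_cam"][:3,:3].T+c["world_to_cam"][:3,3]
    s=np.c_[q[:,0],-q[:,1]]/-q[:,2:]; s*=1+c["k1"]*(s**2).sum(1,keepdims=True)
    return s*c["intrinsics"][0,0]+c["intrinsics"][:2,2]
def two(c1,u1,c2,u2):
    o1,d1=ray(c1,u1);o2,d2=ray(c2,u2);d1,d2=d1[0],d2[0]
    k=np.linalg.lstsq(np.c_[d1,-d2],o2-o1,rcond=None)[0]
    a,b=o1+k[0]*d1,o2+k[1]*d2; return (a+b)/2,np.linalg.norm(a-b)
E
python3 - <<'E'
from h import *
c=bot.read_camera("top"); g=cv2.cvtColor(c["img"],cv2.COLOR_RGB2GRAY)
s=bot.read_camera("side")
for nm,(x0,y0,x1,y1) in dict(gauge=(225,168,312,296),park=(355,205,404,305)).items():
    m=np.zeros_like(g); m[y0:y1,x0:x1]=(g[y0:y1,x0:x1]>70)*255
    cs=max(cv2.findContours(m,cv2.RETR_EXTERNAL,cv2.CHAIN_APPROX_NONE)[0],key=cv2.contourArea)[:,0]
    w=onto(c,cs,0.02)[:,:2].astype(np.float32)*1000
    r=cv2.minAreaRect(w); print(nm,r,cv2.boxPoints(r).round(1).tolist(), cs.min(0),cs.max(0))
a=cv2.resize(c["img"][205:305,350:410],None,fx=6,fy=6,interpolation=cv2.INTER_CUBIC)
b=cv2.resize(s["img"][265:340,250:385],None,fx=3.2,fy=3.2,interpolation=cv2.INTER_CUBIC)
o=np.zeros((600,800,3),np.uint8);o[:600,:360]=a;o[:240,360:792]=b
b=cv2.resize(s["img"][170:250,235:375],None,fx=3,fy=3,interpolation=cv2.INTER_CUBIC);o[260:500,360:780]=b
cv2.imwrite("pics/c1.png",o[:,:,::-1])
E
```

```text
gauge ((581.0386962890625, 169.4794158935547), (316.8863220214844, 155.49752807617188), 7.973356246948242) [[413.29998779296875, 224.5], [434.8999938964844, 70.5], [748.7000122070312, 114.5], [727.2000122070312, 268.5]] [237 174] [303 289]
park ((515.0516967773438, -146.12164306640625), (102.59687042236328, 243.22227478027344), 88.29583740234375) [[392.0, -193.8000030517578], [635.0999755859375, -201.0], [638.0999755859375, -98.5], [395.0, -91.19999694824219]] [362 212] [400 298]
```

View pics/c1.png

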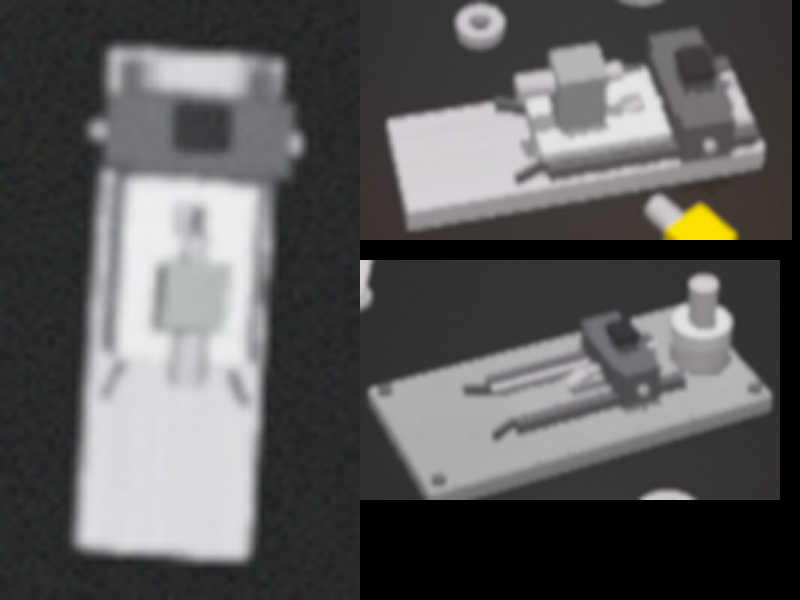

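The crop shows the button top at about (383.7,226.2) in the top view. The block's top face is centred near (382.8,254.3). The gauge channel is empty, and its arbor stands beyond the stop. Next I fit the edges more finely.

```bash
cat > edge.py <<'E'
from h import *
def edge(c,g,p,q,z,half=8,n=41,dark_in=False):
    """offset of strongest edge (left normal +) from segment p->q (mm), as fitted line: offsets at both ends"""
    p,q=np.array(p,float),np.array(q,float); d=(q-p)/np.linalg.norm(q-p); nn=np.array([-d[1],d[0]])
    s=np.linspace(0,1,n); t=np.arange(-half,half+.01,.25)
    P=p+s[:,None,None]*(q-p)+t[None,:,None]*nn
    W=np.concatenate([P/1000,np.full(P.shape[:2]+(1,),z)],2).reshape(-1,3)
    m=proj(c,W).astype(np.float32).reshape(n,len(t),2)
    v=cv2.remap(g,m,None,cv2.INTER_CUBIC).astype(float)
    gr=np.diff(v,axis=1); gr=gr if dark_in else -gr
    gr=np.clip(cv2.blur(gr,(5,1)),0,None)
    k=gr.argmax(1); off=t[k]+.125; ok=abs(off-np.median(off))<1.5
    a=np.polyfit(s[ok],off[ok],1); return p+a[1]*nn,q+(a[0]+a[1])*nn,ok.sum()
E
python3 - <<'E'
from edge import *
c=bot.read_camera("top"); g=cv2.cvtColor(c["img"],cv2.COLOR_RGB2GRAY).astype(np.float32)
s=bot.read_camera("side"); gs=cv2.cvtColor(s["img"],cv2.COLOR_RGB2GRAY).astype(np.float32)
ang=lambda a,b:np.degrees(np.arctan2(b[1]-a[1],b[0]-a[0]))
def show(n,r): print(n,r[0].round(1),r[1].round(1),r[2],"yaw",ang(r[0],r[1]).round(2))
B=dict(gauge=(581,169.5,8,155,75),park=(515,-146,-3.3,118,40))
for nm,(cx,cy,yw,L,Wd) in B.items():
  R=cv2.getRotationMatrix2D((0,0),-yw,1)[:,:2]; f=lambda x,y:np.array([cx,cy])+R@[x,y]
  for cn,cc,gg in(("top",c,g),("side",s,gs)):
    e=-L*.3 if nm=="park" else L*.85
    show(nm+cn+" left",edge(cc,gg,f(-L*.85,Wd),f(e,Wd),.02))
    r=edge(cc,gg,f(e,-Wd),f(-L*.85,-Wd),.02);show(nm+cn+" right",(r[1],r[0],r[2]))
    show(nm+cn+" front",edge(cc,gg,f(-L,-Wd*.8),f(-L,Wd*.8),.02))
    if nm=="gauge":
      r=edge(cc,gg,f(L,Wd*.8),f(L,-Wd*.8),.02);show(nm+cn+" back",(r[1],r[0],r[2]))
# button, block by mask
print("cam",ray(c,[0,0])[0].round(3),ray(s,[0,0])[0].round(3))
def blob(im,box,lo,hi):
    x0,y0,x1,y1=box; gg=cv2.cvtColor(im,cv2.COLOR_RGB2GRAY); m=np.zeros_like(gg);m[y0:y1,x0:x1]=cv2.inRange(gg[y0:y1,x0:x1],lo,hi)
    k,l,st,ce=cv2.connectedComponentsWithStats(m); i=1+st[1:,4].argmax(); return ce[i],st[i]
for nm,b1,b2 in(("pbtn",(376,219,391,233),(345,277,362,293)),("gbtn",(260,205,276,219),(312,188,330,203))):
    u1,t1=blob(c["img"],b1,0,55);u2,t2=blob(s["img"],b2,0,50)
    print(nm,u1,t1,u2,t2,two(c,u1,s,u2),onto(c,u1,.072))
print("block",onto(c,[382.8,254.3],.086))
E
```

```text
gaugetop left [440.1 225.7] [701.  262.3] 37 yaw 7.98
gaugetop right [461.1  76.3] [722.1 112.4] 40 yaw 7.86
gaugetop front [434.4  88.3] [417.7 207.1] 40 yaw 97.99
gaugetop back [742.2 131.6] [725.5 250.4] 29 yaw 98.01
gaugeside left [440.  225.9] [700.9 263.3] 25 yaw 8.16
gaugeside right [461.1  75.9] [722.  113.2] 32 yaw 8.13
gaugeside front [432.7  88.1] [415.8 206.9] 21 yaw 98.08
gaugeside back [742.2 131.6] [726.8 250.6] 20 yaw 97.4
parktop left [417.5 -94.2] [482.3 -97.7] 30 yaw -3.07
parktop right [ 412.8 -176.6] [ 477.5 -180.6] 39 yaw -3.49
parktop front [ 393.4 -171. ] [ 396.9 -107.1] 40 yaw 86.85
parkside left [417.6 -93.4] [482.4 -97.1] 34 yaw -3.26
parkside right [ 412.8 -175.4] [ 477.6 -179.3] 19 yaw -3.42
parkside front [ 393.7 -171.1] [ 398.  -107.2] 41 yaw 86.08
cam [0.467 0.011 1.453] [ 0.268 -0.881  0.877]Traceback (most recent call last):
  File "<stdin>", line 22, in <module>
  File "<stdin>", line 20, in blob
ValueError: attempt to get argmax of an empty sequence
```

```bash
python3 - <<'E'
from h import *
c=bot.read_camera("top"); s=bot.read_camera("side")
def sub(im,box,k=2):
    x0,y0,x1,y1=box; gg=cv2.cvtColor(im,cv2.COLOR_RGB2GRAY)[y0:y1,x0:x1]
    t,m=cv2.threshold(gg,0,255,cv2.THRESH_OTSU+cv2.THRESH_BINARY_INV); 
    kk,l,st,ce=cv2.connectedComponentsWithStats(m); i=1+st[1:,4].argmax(); return ce[i]+[x0,y0],st[i],t
for nm,b1,b2 in(("pbtn",(377,219,391,232),(346,278,361,290)),("gbtn",(259,205,275,219),(314,186,328,200))):
    u1,t1,k1=sub(c["img"],b1);u2,t2,k2=sub(s["img"],b2)
    p,e=two(c,u1,s,u2); print(nm,u1.round(1),t1,k1,u2.round(1),t2,k2,p.round(4),round(e,4),onto(c,u1,.072).round(4),onto(s,u2,.072).round(4))
g=cv2.cvtColor(c["img"],cv2.COLOR_RGB2GRAY)
print(g[246:264,372:394])
a=np.radians(-3.3);ax=np.array([np.cos(a),np.sin(a)]);
P=onto(c,[382.8,254.3],.086)[0]; print("block",P)
E
```

```text
pbtn [383.4 226.1] [  0   2  14  11 150] 126.0 [354.7 284. ] [  2   0  13  12 132] 85.0 [ 0.5932 -0.1468  0.0707] 0.0017 [[ 0.5923 -0.1464  0.072 ]] [[ 0.5936 -0.1481  0.072 ]]
gbtn [266.4 212.5] [  2   3  12  10 100] 102.0 [321.7 192.4] [  0   0  14  14 127] 87.0 [0.6261 0.1745 0.0735] 0.0006 [[0.6265 0.1746 0.072 ]] [[0.6264 0.1766 0.072 ]]
[[235 235 236 236 236 235 233 221 200 196 202 200 208 229 235 236 236 236
  233 217 176 163]
 [235 235 235 234 231 228 221 208 183 188 197 199 209 228 233 234 234 236
  232 216 172 148]
 [235 236 235 228 215 206 201 193 180 182 189 193 204 216 220 221 226 233
  233 217 171 145]
 [236 235 234 218 183 171 184 185 183 183 186 189 192 197 195 199 213 230
  233 215 172 143]
 [237 236 234 212 160 152 180 186 185 186 185 185 185 186 186 189 208 230
  233 215 169 137]
 [236 237 233 210 156 152 181 187 187 187 185 185 185 185 183 189 210 230
  232 214 164 127]
 [236 236 229 206 155 155 180 187 187 185 185 186 184 184 185 191 210 230
  231 212 160 120]
 [235 235 226 197 151 157 182 186 187 186 186 185 184 183 187 195 215 231
  230 207 158 120]
 [235 234 2
[... 263 characters left out ...]
153]
 [236 233 221 182 155 173 185 186 187 187 187 186 184 185 188 202 224 232
  224 192 166 162]
 [235 232 218 181 159 176 184 185 183 183 184 183 183 184 191 209 228 233
  219 185 166 162]
 [234 231 220 193 169 176 178 172 173 175 176 176 180 185 196 214 230 232
  216 181 165 164]
 [235 234 228 214 202 198 186 166 171 180 182 178 180 198 212 222 230 231
  216 178 163 166]
 [236 235 234 231 228 222 204 181 188 199 199 187 193 217 228 231 233 230
  214 176 157 157]
 [235 234 234 234 233 224 205 186 196 205 201 192 200 225 233 235 234 231
  216 173 149 145]
 [234 233 232 233 231 223 202 188 198 205 199 188 200 227 234 234 235 233
  217 174 147 139]]
block [ 0.51461227 -0.14355778  0.086     ]
```

Both views agree:

| Item | World position | Yaw |
|---|---|---|
| Park origin | (0.516, -0.142) | -3.3° |
| Park button | (0.593, -0.147, 0.072) | |
| Gauge origin | (0.5456, 0.1643) | 8.0° |

From the gauge button, the home position for the grip should be x≈+3 mm in the gauge frame. I'll move over the park button with the jaws shut.

play_rows(moves=[[[2.34, -4.57, 0], [0, 0, 1.08]], [[2.34, -4.57, 0], [0, 0, 1.08]], [[2.34, -4.57, 0], [0, 0, 1.08]], [[2.34, -4.57, 0], [0, 0, 1.08]], [[2.34, -4.57, 0], [0, 0, 1.08]], [[2.34, -4.57, 0], [0, 0, 1.08]], [[2.34, -4.57, 0], [0, 0, 1.08]], [[2.34, -4.57, 0], [0, 0, 1.08]], [[2.34, -4.57, 0], [0, 0, 1.08]], [[2.34, -4.57, 0], [0, 0, 1.08]], [[2.34, -4.57, 0], [0, 0, 1.08]], [[2.34, -4.57, 0], [0, 0, 1.08]], [[2.34, -4.57, 0], [0, 0, 1.08]], [[2.34, -4.57, 0], [0, 0, 1.08]], [[2.34, -4.57, 0], [0, 0, 1.08]], [[2.34, -4.57, 0], [0, 0, 1.08]], [[0, 0, 0], [0, 0, 0]], [[0, 0, 0], [0, 0, 0]]], jaw=255, squeeze=40)

```text
time_s: 2.65
tool_pos: [0.5932, -0.1454, 0.231]
orientation: [180.0, -0.0, 176.8]
contact_force: [-0.2, -0.6, 0.1]
grip_width: 0.0
```

play_rows(moves=[[[0, -0.02, -3], [0, 0, 0]], [[0, -0.02, -3], [0, 0, 0]], [[0, -0.02, -3], [0, 0, 0]], [[0, -0.02, -3], [0, 0, 0]], [[0, -0.02, -2], [0, 0, 0]], [[0, 0, -1], [0, 0, 0]], [[0, 0, 0], [0, 0, 0]], [[0, 0, -0.3], [0, 0, 0]], [[0, 0, -0.3], [0, 0, 0]], [[0, 0, 0], [0, 0, 0]]])

```text
time_s: 3.9
tool_pos: [0.5933, -0.1468, 0.0754]
orientation: [180.0, 0.0, 176.8]
contact_force: [-0.9, -0.9, 0.1]
grip_width: -0.003
```

play_rows(moves=[[[0, 0, -0.2], [0, 0, 0]], [[0, 0, -0.2], [0, 0, 0]], [[0, 0, -0.2], [0, 0, 0]], [[0, 0, -0.2], [0, 0, 0]], [[0, 0, 0], [0, 0, 0]], [[0, 0, 0], [0, 0, 0]]])

```text
time_s: 4.65
tool_pos: [0.5935, -0.1468, 0.0675]
orientation: [-180.0, 0.0, 176.8]
contact_force: [0.2, 0.4, 3.6]
grip_width: 0.001
```

play_rows(moves=[[[0, 0, -0.1], [0, 0, 0]], [[0, 0, -0.1], [0, 0, 0]], [[0, 0, -0.05], [0, 0, 0]], [[0, 0, 0], [0, 0, 0]], [[0, 0, 0], [0, 0, 0]], [[0, 0, 0], [0, 0, 0]]])

```text
time_s: 5.4
tool_pos: [0.5936, -0.1468, 0.0651]
orientation: [180.0, 0.0, 176.8]
contact_force: [-0.1, 0.3, 6.1]
grip_width: -0.0
```

```bash
python3 - <<'E'
from h import *
c=bot.read_camera("top"); s=bot.read_camera("side"); print(bot.state()["contact_force"])
o=np.zeros((600,800,3),np.uint8);o[:600,:360]=cv2.resize(c["img"][205:305,350:410],None,fx=6,fy=6,interpolation=cv2.INTER_CUBIC)
o[:240,360:792]=cv2.resize(s["img"][265:340,250:385],None,fx=3.2,fy=3.2,interpolation=cv2.INTER_CUBIC)
cv2.imwrite("pics/c2.png",o[:,:,::-1])
E
```

```text
[0.16132434 0.52852925 6.3802898 ]
```

View pics/c2.png

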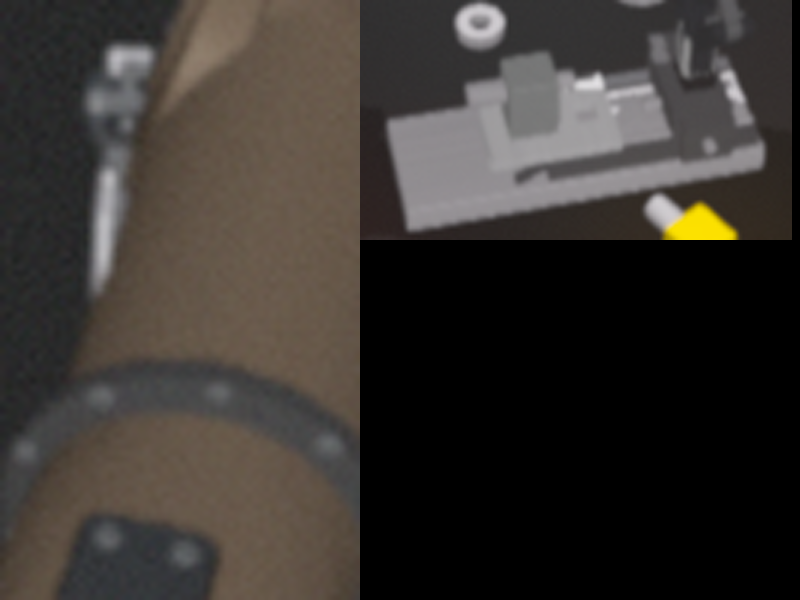

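The plate sprang back well beyond the minimum: its block is now at about (303,287) in the side view. I'll raise, open, and measure it.

play_rows(moves=[[[0, 0, 0.3], [0, 0, 0]], [[0, 0, 1], [0, 0, 0]], [[0, 0, 2], [0, 0, 0]], [[0, 0, 3], [0, 0, 0]], [[0, 0, 3], [0, 0, 0]], [[0, 0, 0], [0, 0, 0]]])

```text
time_s: 6.25
tool_pos: [0.5943, -0.1471, 0.1603]
orientation: [-180.0, 0.2, 176.8]
contact_force: [0.3, 0.2, -0.7]
grip_width: -0.001
```

```bash
python3 - <<'E'
from h import *
s=bot.read_camera("side")
a=np.radians(-3.3);ax=np.array([np.cos(a),np.sin(a)]);n=np.array([-ax[1],ax[0]])
for u in([318.4,283.75],[302.8,287.2]):
    P=onto(s,u,.086)[0,:2]; d=P-[.516,-.142]; print(P,d@ax,d@n)
o=cv2.resize(s["img"][265:340,250:385],None,fx=5.9,fy=5.9,interpolation=cv2.INTER_CUBIC)
cv2.imwrite("pics/c3.png",o[:,:,::-1])
E
```

```text
[ 0.51761929 -0.13956735] 0.0014765764861803354 0.0025218304647514765
[ 0.4846478 -0.1399712] -0.03141699681683573 0.00022067822586313584
```

View pics/c3.png

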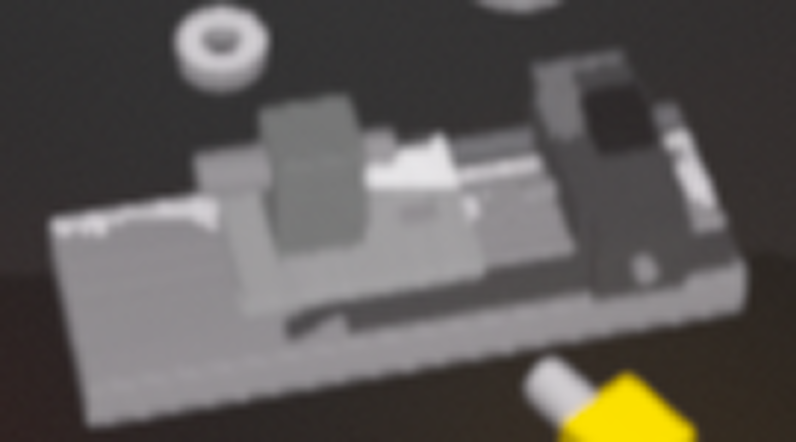

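Block top centre is at (302.5,287) px, which gives grip x≈-33 mm in the park frame, or world (0.483,-0.140). I'll move above it and descend with the jaws open.

play_rows(moves=[[[-2.8, 0.17, 0], [0, 0, 0]], [[-2.8, 0.17, 0], [0, 0, 0]], [[-2.8, 0.17, 0], [0, 0, 0]], [[-2.7, 0.17, 0], [0, -0.2, 0]], [[0, 0, -2], [0, 0, 0]], [[0, 0, -2], [0, 0, 0]], [[0, 0, -2], [0, 0, 0]], [[0, 0, -2], [0, 0, 0]], [[0, 0, -2], [0, 0, 0]], [[0, 0, -1], [0, 0, 0]], [[0, 0, 0], [0, 0, 0]], [[0, 0, 0], [0, 0, 0]]], jaw=0, squeeze=30)

```text
time_s: 7.8
tool_pos: [0.4825, -0.1401, 0.0482]
orientation: [180.0, 0.2, 176.8]
contact_force: [0.6, 0.3, 0.1]
grip_width: 1.003
```

play_rows(moves=[[[0, 0, 0], [0, 0, 0]], [[0, 0, 0], [0, 0, 0]], [[0, 0, 0], [0, 0, 0]], [[0, 0, 0], [0, 0, 0]], [[0, 0, 0], [0, 0, 0]], [[0, 0, 0], [0, 0, 0]], [[0, 0, 0], [0, 0, 0]], [[0, 0, 0], [0, 0, 0]], [[0, 0, 0], [0, 0, 0]], [[0, 0, 0], [0, 0, 0]]], jaw=255, squeeze=30)

```text
time_s: 9.05
tool_pos: [0.4825, -0.1397, 0.0481]
orientation: [180.0, 0.2, 176.8]
contact_force: [-1.3, 1.6, 5.6]
grip_width: 0.346
```

play_rows(moves=[[[-0.2, 0.01, 0.03], [0, 0, 0]], [[-0.4, 0.02, 0.02], [0, 0, 0]], [[-0.5, 0.03, 0], [0, 0, 0]], [[-0.5, 0.03, 0], [0, 0, 0]], [[-0.5, 0.03, 0], [0, 0, 0]], [[-0.5, 0.03, 0], [0, 0, 0]], [[-0.5, 0.03, 0], [0, 0, 0]], [[-0.5, 0.03, 0], [0, 0, 0]], [[-0.5, 0.03, 0], [0, 0, 0]], [[-0.4, 0.02, 0], [0, 0, 0]], [[0, 0, 0], [0, 0, 0]], [[0, 0, 0], [0, 0, 0]]])

```text
time_s: 10.55
tool_pos: [0.4376, -0.1374, 0.0484]
orientation: [180.0, 0.2, 176.8]
contact_force: [0.1, -0.7, -4.9]
grip_width: 0.348
```

The grip reads about 29.4 mm wide and -4.9 N, so the plate (about 0.5 kg) is held free. I'll lift it and carry it to above the apron, grip at gauge x=-84 mm.

play_rows(moves=[[[0, 0, 0.7], [0, 0, 0]], [[0, 0, 1.5], [0, 0, 0]], [[0, 0, 2], [0, 0, 0]], [[0, 0, 1.8], [0, 0, 0]], [[0.25, 1.6, 0], [0, 0, 1.1]], [[0.25, 2.6, 0], [0, 0, 1.1]], [[0.25, 3, 0], [0, 0, 1.1]], [[0.25, 3.2, 0], [0, 0, 1.1]], [[0.25, 3.2, 0], [0, 0, 1.1]], [[0.25, 3.2, 0], [0, 0, 1.1]], [[0.25, 3.2, 0], [0, 0, 1.1]], [[0.25, 3.2, 0], [0, 0, 1.1]], [[0.25, 3, 0], [0, 0, 1.1]], [[0.23, 2.8, 0], [0, 0, 1.3]], [[0, 0, 0], [0, 0, 0]], [[0, 0, 0], [0, 0, 0]]])

```text
time_s: 12.55
tool_pos: [0.4613, 0.1526, 0.1078]
orientation: [-180.0, 0.1, -172.0]
contact_force: [0.4, -0.4, -5.1]
grip_width: 0.351
```

```bash
python3 - <<'E'
from h import *
c=bot.read_camera("top"); s=bot.read_camera("side"); print(bot.state()["tool_pos"])
o=np.zeros((600,800,3),np.uint8);o[:520,:348]=cv2.resize(c["img"][170:300,225:312],None,fx=4,fy=4,interpolation=cv2.INTER_CUBIC)
o[:330,360:795]=cv2.resize(s["img"][150:260,230:375],None,fx=3,fy=3,interpolation=cv2.INTER_CUBIC)
cv2.imwrite("pics/c4.png",o[:,:,::-1])
E
```

```text
[0.46171258 0.15189383 0.1080574 ]
```

View pics/c4.png

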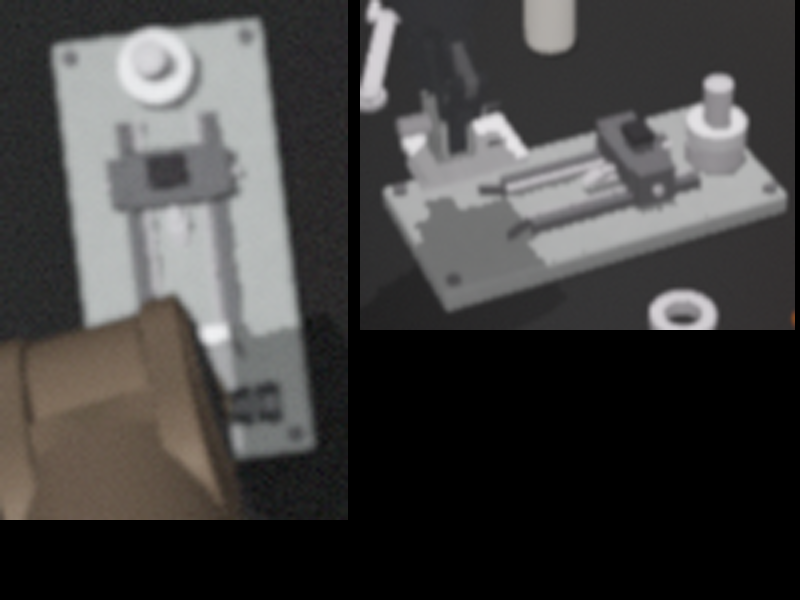

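The plate hangs level over the apron, leading end inwards, and the base has not moved. Now I lower it.

play_rows(moves=[[[0, 0, -1], [0, 0, 0]], [[0, 0, -1.5], [0, 0, 0]], [[0, 0, -1.5], [0, 0, 0]], [[0, 0, -1], [0, 0, 0]], [[0, 0, -0.5], [0, 0, 0]], [[0, 0, 0], [0, 0, 0]], [[0, 0, -0.1], [0, 0, 0]], [[0, 0, -0.1], [0, 0, 0]], [[0, 0, -0.1], [0, 0, 0]], [[0, 0, 0], [0, 0, 0]], [[0, 0, 0], [0, 0, 0]]])

```text
time_s: 14.02
tool_pos: [0.4621, 0.1526, 0.0504]
orientation: [180.0, 0.2, -172.0]
contact_force: [-0.6, 0.2, -5.0]
grip_width: 0.349
```

play_rows(moves=[[[0, 0, -0.05], [0, 0, 0]], [[0, 0, -0.05], [0, 0, 0]], [[0, 0, -0.05], [0, 0, 0]], [[0, 0, -0.04], [0, 0, 0]], [[0, 0, 0], [0, 0, 0]], [[0, 0, 0], [0, 0, 0]]])

```text
time_s: 14.78
tool_pos: [0.4621, 0.1526, 0.0484]
orientation: [180.0, 0.2, -172.0]
contact_force: [-0.3, -0.1, -4.7]
grip_width: 0.345
```

play_rows(moves=[[[0, 0, -0.03], [0, 0, 0]], [[0, 0, 0], [0, 0, 0]], [[0, 0, -0.03], [0, 0, 0]], [[0, 0, 0], [0, 0, 0]], [[0, 0, 0], [0, 0, 0]]])

```text
time_s: 15.4
tool_pos: [0.4624, 0.1527, 0.0481]
orientation: [180.0, 0.2, -172.0]
contact_force: [-1.6, -0.5, 5.4]
grip_width: 0.35
```

play_rows(moves=[[[0, 0, 0.03], [0, 0, 0]], [[0.396, 0.056, 0], [0, 0, 0]], [[0.396, 0.056, 0], [0, 0, 0]], [[0.396, 0.056, 0], [0, 0, 0]], [[0.396, 0.056, 0], [0, 0, 0]], [[0.396, 0.056, 0], [0, 0, 0]], [[0.297, 0.042, 0], [0, 0, 0]], [[0, 0, 0], [0, 0, 0]], [[0, 0, 0], [0, 0, 0]]])

```text
time_s: 16.52
tool_pos: [0.4852, 0.1559, 0.0482]
orientation: [180.0, 0.2, -172.0]
contact_force: [0.5, 0.3, 0.4]
grip_width: 0.348
```

play_rows(moves=[[[0.198, 0.028, 0], [0, 0, 0]], [[0.198, 0.028, 0], [0, 0, 0]], [[0.198, 0.028, 0], [0, 0, 0]], [[0.198, 0.028, 0], [0, 0, 0]], [[0.198, 0.028, 0], [0, 0, 0]], [[0, 0, 0], [0, 0, 0]], [[0, 0, 0], [0, 0, 0]]])

```text
time_s: 17.4
tool_pos: [0.4952, 0.1573, 0.0481]
orientation: [180.0, 0.2, -172.0]
contact_force: [0.4, 0.8, 1.3]
grip_width: 0.348
```

play_rows(moves=[[[0.198, 0.028, 0], [0, 0, 0]], [[0.198, 0.028, 0], [0, 0, 0]], [[0.198, 0.028, 0], [0, 0, 0]], [[0.198, 0.028, 0], [0, 0, 0]], [[0.198, 0.028, 0], [0, 0, 0]], [[0, 0, 0], [0, 0, 0]], [[0, 0, 0], [0, 0, 0]]])

```text
time_s: 18.27
tool_pos: [0.5051, 0.1587, 0.0481]
orientation: [180.0, 0.2, -172.0]
contact_force: [1.0, 0.3, 0.8]
grip_width: 0.347
```

play_rows(moves=[[[0.198, 0.028, 0], [0, 0, 0]], [[0.198, 0.028, 0], [0, 0, 0]], [[0.198, 0.028, 0], [0, 0, 0]], [[0.198, 0.028, 0], [0, 0, 0]], [[0.198, 0.028, 0], [0, 0, 0]], [[0.198, 0.028, 0], [0, 0, 0]], [[0.198, 0.028, 0], [0, 0, 0]], [[0, 0, 0], [0, 0, 0]], [[0, 0, 0], [0, 0, 0]]])

```text
time_s: 19.4
tool_pos: [0.5189, 0.1608, 0.0482]
orientation: [180.0, 0.2, -172.0]
contact_force: [1.0, 1.9, 1.9]
grip_width: 0.348
```

play_rows(moves=[[[0.198, 0.033, 0], [0, 0, 0]], [[0.198, 0.033, 0], [0, 0, 0]], [[0.198, 0.033, 0], [0, 0, 0]], [[0.198, 0.033, 0], [0, 0, 0]], [[0.198, 0.033, 0], [0, 0, 0]], [[0, 0, 0], [0, 0, 0]], [[0, 0, 0], [0, 0, 0]]])

```text
time_s: 20.27
tool_pos: [0.5286, 0.1622, 0.0482]
orientation: [180.0, 0.2, -172.0]
contact_force: [-1.1, 0.6, 4.6]
grip_width: 0.349
```

play_rows(moves=[[[0.198, 0.028, 0], [0, 0, 0]], [[0.198, 0.028, 0], [0, 0, 0]], [[0.198, 0.028, 0], [0, 0, 0]], [[0.198, 0.028, 0], [0, 0, 0]], [[0, 0, 0], [0, 0, 0]], [[0, 0, 0], [0, 0, 0]]])

```text
time_s: 21.02
tool_pos: [0.5365, 0.1634, 0.0482]
orientation: [180.0, 0.2, -172.0]
contact_force: [-0.0, 0.6, 3.0]
grip_width: 0.343
```

play_rows(moves=[[[0.149, 0.021, 0], [0, 0, 0]], [[0.149, 0.021, 0], [0, 0, 0]], [[0.149, 0.021, 0], [0, 0, 0]], [[0, 0, 0], [0, 0, 0]], [[0, 0, 0], [0, 0, 0]]])

```text
time_s: 21.65
tool_pos: [0.5401, 0.1639, 0.0481]
orientation: [180.0, 0.1, -172.0]
contact_force: [-4.9, 0.2, 7.1]
grip_width: 0.35
```

play_rows(moves=[[[0.149, 0.021, 0], [0, 0, 0]], [[0.149, 0.021, 0], [0, 0, 0]], [[0, 0, 0], [0, 0, 0]], [[0, 0, 0], [0, 0, 0]]])

```text
time_s: 22.15
tool_pos: [0.5428, 0.1643, 0.0481]
orientation: [180.0, 0.1, -172.0]
contact_force: [-6.0, 0.2, 8.9]
grip_width: 0.346
```

play_rows(moves=[[[0.149, 0.021, 0], [0, 0, 0]], [[0.149, 0.021, 0], [0, 0, 0]], [[0, 0, 0], [0, 0, 0]], [[0, 0, 0], [0, 0, 0]]])

```text
time_s: 22.65
tool_pos: [0.5456, 0.1647, 0.0481]
orientation: [180.0, 0.1, -172.0]
contact_force: [-7.1, 0.1, 10.1]
grip_width: 0.353
```

play_rows(moves=[[[0.099, 0.014, 0.02], [0, 0, 0]], [[0.099, 0.014, 0], [0, 0, 0]], [[0, 0, 0], [0, 0, 0]], [[0, 0, 0], [0, 0, 0]]])

```text
time_s: 23.15
tool_pos: [0.5472, 0.1649, 0.0482]
orientation: [180.0, 0.0, -172.0]
contact_force: [-6.1, 0.2, 10.1]
grip_width: 0.346
```

play_rows(moves=[[[0.099, 0.014, 0.02], [0, 0, 0]], [[0.099, 0.014, 0], [0, 0, 0]], [[0, 0, 0], [0, 0, 0]], [[0, 0, 0], [0, 0, 0]]])

```text
time_s: 23.65
tool_pos: [0.5489, 0.1653, 0.0482]
orientation: [180.0, 0.0, -172.0]
contact_force: [-6.7, -0.5, 8.2]
grip_width: 0.352
```

play_rows(moves=[[[0.099, 0.014, 0], [0, 0, 0]], [[0, 0, 0], [0, 0, 0]], [[0, 0, 0], [0, 0, 0]]])

```text
time_s: 24.02
tool_pos: [0.5497, 0.1654, 0.0482]
orientation: [180.0, -0.0, -172.0]
contact_force: [-7.5, -0.4, 9.7]
grip_width: 0.349
```

play_rows(moves=[[[0.099, 0.014, 0], [0, 0, 0]], [[0, 0, 0], [0, 0, 0]], [[0, 0, 0], [0, 0, 0]]])

```text
time_s: 24.4
tool_pos: [0.5506, 0.1655, 0.0482]
orientation: [180.0, -0.0, -172.0]
contact_force: [-8.9, -0.9, 10.7]
grip_width: 0.348
```

play_rows(moves=[[[0.099, 0.014, 0], [0, 0, 0]], [[0, 0, 0], [0, 0, 0]], [[0, 0, 0], [0, 0, 0]]])

```text
time_s: 24.78
tool_pos: [0.5507, 0.1655, 0.0482]
orientation: [180.0, -0.1, -172.0]
contact_force: [-12.8, -0.5, 14.4]
grip_width: 0.345
```

play_rows(moves=[[[0.079, 0.011, 0], [0, 0, 0]], [[0, 0, 0], [0, 0, 0]], [[0, 0, 0], [0, 0, 0]]])

```text
time_s: 25.15
tool_pos: [0.5507, 0.1655, 0.0483]
orientation: [180.0, -0.2, -172.0]
contact_force: [-14.9, -1.8, 17.0]
grip_width: 0.348
```

It's stopped solid: no travel with force above 12 N. To test the catch, I'll ease back gently and feel whether the plate holds.

play_rows(moves=[[[-0.15, -0.021, 0], [0, 0, 0]], [[-0.15, -0.021, 0], [0, 0, 0]], [[0, 0, 0], [0, 0, 0]], [[0, 0, 0], [0, 0, 0]]])

```text
time_s: 25.65
tool_pos: [0.55, 0.1654, 0.0482]
orientation: [180.0, 0.0, -172.0]
contact_force: [-6.7, -0.1, 7.2]
grip_width: 0.347
```

play_rows(moves=[[[-0.15, -0.021, 0], [0, 0, 0]], [[-0.1, -0.014, 0], [0, 0, 0]], [[0, 0, 0], [0, 0, 0]], [[0, 0, 0], [0, 0, 0]]])

```text
time_s: 26.15
tool_pos: [0.5486, 0.1652, 0.0482]
orientation: [180.0, 0.2, -172.0]
contact_force: [-3.0, 1.4, -0.4]
grip_width: 0.347
```

play_rows(moves=[[[-0.1, -0.014, 0], [0, 0, 0]], [[-0.1, -0.014, 0], [0, 0, 0]], [[0, 0, 0], [0, 0, 0]], [[0, 0, 0], [0, 0, 0]]])

```text
time_s: 26.65
tool_pos: [0.5484, 0.1652, 0.0486]
orientation: [180.0, 0.3, -172.0]
contact_force: [5.4, 1.9, -9.9]
grip_width: 0.347
```

The catch holds: with 2 mm of back-play the plate stayed put as the force turned to +5.4 N. I'll relax the pull, release and retreat.

play_rows(moves=[[[0.12, 0.017, -0.02], [0, 0, 0]], [[0, 0, 0], [0, 0, 0]], [[0, 0, 0], [0, 0, 0]]])

```text
time_s: 27.02
tool_pos: [0.5485, 0.1651, 0.0484]
orientation: [180.0, 0.2, -172.0]
contact_force: [2.6, 2.3, -5.9]
grip_width: 0.347
```

play_rows(moves=[[[0, 0, 0], [0, 0, 0]], [[0, 0, 0], [0, 0, 0]], [[0, 0, 0], [0, 0, 0]], [[0, 0, 0], [0, 0, 0]], [[0, 0, 0], [0, 0, 0]], [[0, 0, 0], [0, 0, 0]], [[0, 0, 0], [0, 0, 0]], [[0, 0, 0.5], [0, 0, 0]], [[0, 0, 1], [0, 0, 0]], [[0, 0, 2], [0, 0, 0]], [[0, 0, 3], [0, 0, 0]], [[0, 0, 4], [0, 0, 0]], [[-2, 0, 5], [0, 0, 0]], [[-5, 0, 2], [0, 0, 0]], [[-5, 0, 0], [0, 0, 0]], [[-5, 0, 0], [0, 0, 0]], [[0, 0, 0], [0, 0, 0]], [[0, 0, 0], [0, 0, 0]]], jaw=0)

```text
time_s: 29.28
tool_pos: [0.3788, 0.1652, 0.2242]
orientation: [179.9, 0.3, -172.0]
contact_force: [0.9, 0.4, -0.4]
grip_width: 0.998
```

```bash
python3 - <<'E'
from h import *
c=bot.read_camera("top"); s=bot.read_camera("side"); st=bot.state(); print(st["time_s"],st["tool_pos"],st["contact_force"])
o=np.zeros((600,800,3),np.uint8);o[:520,:348]=cv2.resize(c["img"][170:300,225:312],None,fx=4,fy=4,interpolation=cv2.INTER_CUBIC)
o[:330,360:795]=cv2.resize(s["img"][150:260,230:375],None,fx=3,fy=3,interpolation=cv2.INTER_CUBIC)
o[340:580,360:792]=cv2.resize(s["img"][250:410,230:518],None,fx=1.5,fy=1.5,interpolation=cv2.INTER_CUBIC)
cv2.imwrite("pics/c5.png",o[:,:,::-1])
E
```

```text
29.375 [0.37931624 0.16511541 0.22375597] [0.39173512 0.13969418 0.15111632]
```

View pics/c5.png

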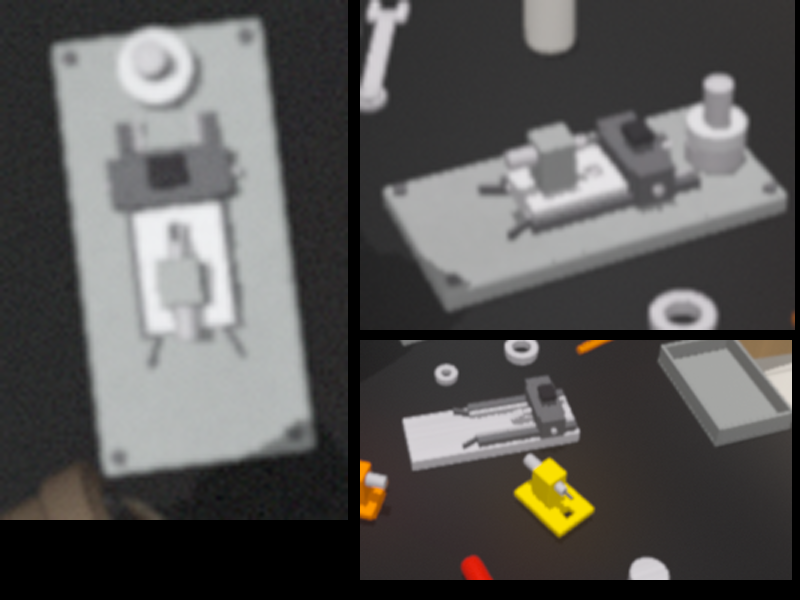

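The plate sits square in the gauge channel against the end stop. The parking slide is empty with its button up, nothing else in these crops has visibly moved, and the arm is clear. Handing in.

```bash
python3 -c "
from plant import bot
print(bot.hand_in())"
```

```text
the job is handed in; nothing more can be done
None
```

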